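# Free a stuck pump rocker block from its cradle fixture

## Robot

A 6-joint arm with a two-finger parallel gripper is mounted at the origin on the work surface. World frame = base frame: x ahead of the robot, y to its left, z up, the work surface at z = 0. Lengths are in m, angles in degrees, forces in N, time in s.
With the tool pointing down it reaches from about 0.35 to 0.925 m from the base axis. Payload 6.4 kg.
Tool frame: the origin (TCP) lies at the very end of the fingers, on their centre line; the grasp point (between the pads) lies 19 mm behind it (arm.grasp_offset is the distance from the TCP to the grasp point, in m); z points along the fingers, y is the line along which they close (so a half turn about z gives the same grasp; the last joint's range is limited). The gripper opens to 85 mm and grips with 20 to 120 N. Pads are 22 mm wide; open, the fingers measure 114 mm over their backs; the gripper's body (76 mm by 85 mm) begins 54 mm behind the grasp point. The pads swing forward as they close: fully open they stand 13 mm farther back than shut.
Start: joints at [57.175, 14.043, 89.255, -0, 76.702, -9.975], TCP at [0.252, 0.599, 0.231] pointing down, gripper open.
Joint ranges: [-179.41, 179.41], [-58.25, 129.5], [7.25, 145.43], [-54.29, 234.29], [11.92, 165.04], [-157.13, 157.13]. Speed limits (degrees/s): [147.25, 147.25, 180, 180, 180, 180].

## Interface

Orientations are given as [roll, pitch, yaw] about the fixed x, y, z axes, in that order (R = Rz(yaw) Ry(pitch) Rx(roll)).
In Python, from station import arm gives the robot as it stands. The module is installed in compiled form; this text tells all that it offers.
- The arm moves only by the shell command python3 -m inch 'ROWS' [OPENING] [FORCE]. ROWS is JSON, a list of rows, each a list of 2 entries, a list of its own where there are three numbers: the shift along the world's x, y, z in m, then the turn, a rotation vector about the world's x, y, z in rad. A call has 1 to 12 rows; each row is the pose to reach, as a shift and turn from the pose commanded when the call began; what a row does not reach only later rows make up. A row lasts 1/8 s, in which the tool goes at most 62.5 mm and 10.7 degrees, less where a joint would pass 70% of its speed; a pose out of reach is approached as far as the arm can. A call with a gripper value outside its range is refused whole. OPENING is the finger opening in m, from 0 to 0.0854, set as the call begins (- or left out, the last holds). The fingers move at their own pace and stop on an object; FORCE is the grip in N (left out, the last holds). Time passes only in rows, so rows that repeat a pose let the fingers close. It gives the time, the measured TCP pose, the force, the opening and the grip force at its end, in the units of the state.
- arm.state(): the state, without advancing time (a new reading comes with each control period).
- arm.snapshot(name): name is "scene" or "side" or "wrist"; returns the picture (400x640x3 uint8, red, green, blue); there is no depth.
- arm.camera_params(name): a dict with "intrinsics" (3x3 intrinsics, pixels), "R" (3x3) and "t" (3): a world point X has camera coordinates R X + t. Camera axes: x right, y down, z forward; pixel columns grow to the right and rows downward; lengths in m; the calibration is good to about 2 mm. A picture is of the moment at which its call begins: read the wrist's pose just before it. camera_params takes no time and is no camera call; for the wrist camera it gives the pose at the moment of the call.
- arm.close_job(): hands the job in; it is judged then, once.
The state is a dict: "t": time; "q": joint angles; "qd": joint speeds; "joint_efforts": joint torques, N m; "position": TCP position; "tool_rot": TCP orientation; "ft_force": force on the tool from outside, world axes, zero at the start; "torque": the same for the moment, N m; "grip_width": opening from 0.0 (shut) to 1.0 (fully open); "gripper_force": force on a finger pad.
Only numpy, scipy, OpenCV 4.12 (cv2) and the standard library are available. Lean on these libraries where they do the work, as an engineer would, in place of code of your own. Each camera call takes 0.05 s, during which the arm holds its last target. There are 200 camera calls.

## Task

Wind the crank on the blue drive anticlockwise (seen from above) by about two full turns, until the red clamp tongue is drawn well back off the brass rocker block. Then grip the block by its upright tang and rock it side to side, leaning it well over (some ten degrees) towards each steel keeper in turn so that it pushes both keepers aside and works free, and lift it out until its round foot is just clear above the keepers. Finish while still holding it there, upright and still, a few centimetres at most above the keepers and straight over the cradle; leave everything else on the bench where it is.

Things in the scene. Friction and masses are not known exactly. Their poses are not given: they have to be found in the camera images.
- cradle (a point): Home place of the block's foot axis, 44 mm above the bench, in a bolted-down fixture: dark base plate 235 x 150 x 16 mm, grey trough 58 (x) x 82 mm (y), top 50 mm above the bench. Axes: z up; x level, from the cradle to the crank drive (away from the robot, turned up to about 20 degrees); y is side to side: the block rocks and the keepers slide along it.
- block_mid (a point): Middle of the loose brass rocker block, 106 mm tall, 0.4 to 0.75 kg, upright in the cradle, axes as the cradle's. From below: round foot (cylinder of radius 16 mm, 40 mm along x, axis 37 mm below this point), neck 40 (x) x 24 mm (y) to 1 mm below this point, tang 20 (x) x 16 mm (y) up to 53 mm above it: grip the tang across y. A straight pull only jams the foot under the keepers (some 70 N).
- keeper_left (a joint): Outward slide of the keeper on the block's +y side, m: 0 at the start, 0.0035 when its lip is off the foot, stop 0.007; 18 N of friction, stays where pushed. Leaning the block about its foot axis (free in the trough) pushes it out by the neck: 3.5 mm at 0.12 rad, 5 mm at 0.15, stop at 0.21; about 10 N at the tang. Steel, 36 (x) x 12 mm (y), top 34 mm above the foot axis.
- keeper_right (a joint): The same for the keeper on the -y side, pushed towards -y of the cradle.
- crank (a joint): Crank angle, rad, growing anticlockwise seen from above; starts at 0 to 1.2 and stops at 15.5. Turns about a vertical axis with light friction (0.08 N m, some 2 N at the knob) and stays where it is left. At 0 the knob is on the side towards the block (-x of the cradle).
- crank_axis (a point): Point on the crank's vertical axis at mid-knob height (129 mm above the bench), 108 mm along +x of the cradle. The knob circles it at a radius of 42 mm. The blue drive housing below (95 x 70 mm, top 92 mm above the bench) stands 65 to 160 mm along +x of the cradle.
- knob_mid (a point): Middle of the crank's black upright knob, a cylinder 18 mm across and 42 mm tall (108 to 150 mm above the bench) that spins freely on its own axis, on a steel crank arm whose top is at 108 mm.
- tongue (a joint): How far the red clamp tongue (14 mm wide, 8 mm thick, 81 to 89 mm above the bench) is drawn back towards the drive, m: 10 mm per crank turn. At 0 it overlaps the block's +x shoulder by 8 mm; it is to be drawn back 16 mm or more.
- hammer: Bystander: hammer, 270 mm long, lying to the left of the fixture. Leave alone.
- bearing: Bystander: steel bearing ring, 72 mm across, 20 mm tall. Leave alone.
- red_bottle: Bystander: red bottle, 36 mm across, 110 mm tall. Leave alone.
- grease_pot: Bystander: white grease pot, 72 mm across, 75 mm tall. Leave alone.
- valve_ring: Bystander: flat brass ring, 72 mm across, 10 mm tall, to the left of the fixture. Leave alone.
- bushing: Bystander: small copper bushing, 22 mm across, 16 mm tall, standing on the fixture's base plate beside the drive housing. Leave alone.
Mind the look-alikes: they are no part of the job. Of the things shaped like the part that bears block_mid, the brass one is meant.

How it is judged (in metres and radians):
On the way, in this order (a step that is already met when the one before it is completed fails the run):
1. clamp tongue cranked back by 16 mm or more, block still seated (value of joint tongue above 0.016 m and z of block_mid in the frame of cradle below 0.045 m), for 0.1 s.
2. block leaned over to one side in the cradle, that keeper pushed back 3 mm (angle between block_mid's own z axis and vertical above 0.07 rad and z of block_mid in the frame of cradle below 0.048 m and value of joint any of keeper_left, keeper_right above 0.003 m), for 0.1 s.
3. block leaned over to the other side in the cradle, both keepers pushed back 3 mm (angle between block_mid's own z axis and vertical above 0.07 rad and z of block_mid in the frame of cradle below 0.048 m and value of joint each of keeper_left, keeper_right above 0.003 m), for 0.1 s.
At the end, for the whole second after the job is handed in: The fingers alone hold the block, still and upright (within 0.2 rad), off the fixture, its foot 1 to 65 mm above the keeper tops (middle 88 to 152 mm above the cradle site) and within 35 mm sideways of the cradle; the tongue is still back 16 mm or more (value of joint tongue above 0.016 m and z of block_mid in the frame of cradle between 0.088 and 0.152 m and horizontal distance between block_mid and cradle below 0.035 m and angle between block_mid's own z axis and vertical below 0.2 rad and contact force between block and the fingers above 2 N and contact force between block and fixture below 0.1 N and linear speed of block below 0.02 m/s); the arm keeps its last pose, push and grip.
It fails at once if a bystander moved by more than 25 mm (distance of any of hammer, bearing, red_bottle, grease_pot, valve_ring, bushing from where it was at the start of the episode above 0.025 m).
It also fails if it takes over 72 s, if anything falls off the work surface, if the arm or the gripper's body presses on something with over 40 N, if the wrist force passes 120 N, or if a joint passes its speed limit or range.

## Working session

There is one attempt and no reset: what is moved stays moved. The work goes in short steps, Python scripts to look and compute and a shell command to move; the robot and the scene stay as the last step left them, time stands still between calls to the robot, and variables do not carry over. Pictures are saved under pics/ and viewed, at most 10 in all, crops included, and the job is handed in when it is done.

```bash
mkdir -p pics; python3 - <<'E'
from station import arm
import cv2,numpy as np
s=arm.state();print(s['t'],s['position'],s['tool_rot'],s['grip_width'],arm.grasp_offset)
a=[]
for n in("scene","side","wrist"):
    im=arm.snapshot(n)[:,:,::-1];cv2.imwrite(f'pics/{n}0.png',im)
    p=arm.camera_params(n);print(n,np.round(p['intrinsics'],1).tolist(),np.round(-np.array(p['R']).T@p['t'],3),np.round(p['R'],2).tolist())
E
```

```text
0.0 [0.25208659 0.59850357 0.230171  ] [-1.79888636e+02 -1.82774404e-02  1.57150179e+02] 1.0029115713694143 0.0187
scene [[366.5, 0.0, 322.3], [0.0, 366.5, 203.4], [0.0, 0.0, 1.0]] [1.168 0.007 0.766] [[0.02, 1.0, 0.01], [0.7, -0.0, -0.71], [-0.71, 0.02, -0.7]]
side [[425.3, 0.0, 318.0], [0.0, 425.3, 202.4], [0.0, 0.0, 1.0]] [ 0.469 -0.766  0.767] [[1.0, -0.04, 0.0], [-0.02, -0.63, -0.78], [0.03, 0.78, -0.63]]
wrist [[344.1, 0.0, 324.7], [0.0, 344.1, 203.9], [0.0, 0.0, 1.0]] [0.182 0.626 0.374] [[0.39, 0.92, -0.0], [0.88, -0.37, 0.29], [0.27, -0.12, -0.96]]
```

View pics/scene0.png

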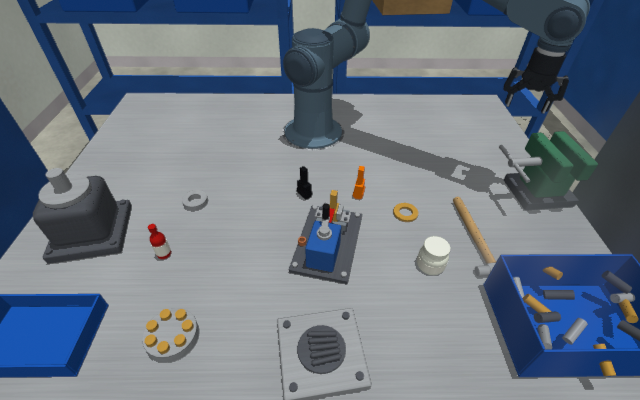

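View pics/side0.png

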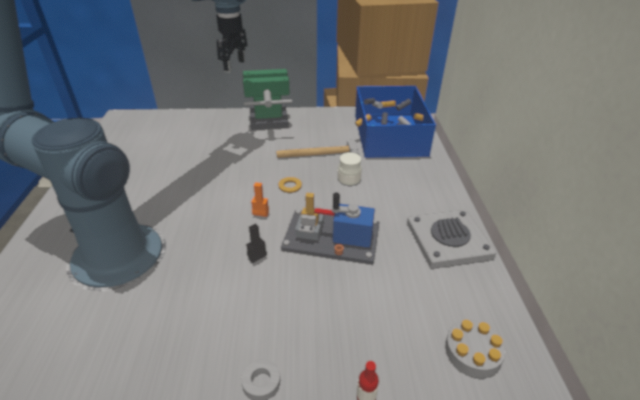

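The scene view shows the fixture around (328,240), with the brass tang at (334,197) and the black knob at (326,212). In the side view the tang is at (310,203), the knob at (336,201) and the drive at (354,226). I'll enlarge both.

```bash
python3 - <<'E'
import cv2,numpy as np
a=cv2.imread('pics/scene0.png')[180:290,280:380];b=cv2.imread('pics/side0.png')[180:270,275:395]
a=cv2.resize(a,None,fx=4,fy=4,interpolation=cv2.INTER_CUBIC);b=cv2.resize(b,None,fx=3.33,fy=3.33,interpolation=cv2.INTER_CUBIC)
o=np.zeros((440,800,3),np.uint8);o[:,:400]=a;o[:b.shape[0],400:400+b.shape[1]]=b[:,:400]
cv2.imwrite('pics/crop0.png',o)
E
```

```text
(no output)
```

View pics/crop0.png

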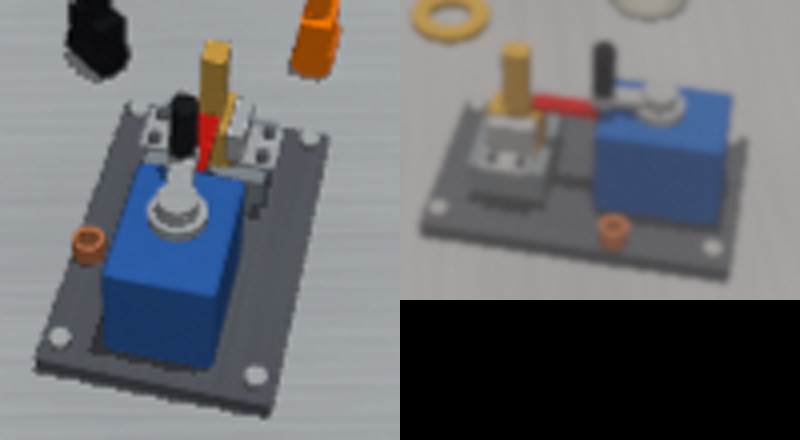

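The crop shows, in full-frame pixels, scene then side view: tang top (334,191.5) and (309.8,194.4), knob top (325.8,204.3) and (336.3,193.8), crank hub (324.5,231.5) and (353,209.4). The copper bushing is on the plate on the -y side. I'll triangulate these.

```bash
cat >h.py <<'E'
from station import arm
import cv2,numpy as np
P={n:arm.camera_params(n) for n in("scene","side")}
def ray(n,px,p=None):
    p=p or P[n];R=np.array(p['R']);c=-R.T@np.array(p['t']);d=R.T@np.linalg.inv(p['intrinsics'])@[*px,1];return c,d/np.linalg.norm(d)
def onz(n,px,z,p=None):
    c,d=ray(n,px,p);return c+d*(z-c[2])/d[2]
def tri(rs):
    A=[];b=[]
    for c,d in rs:
        M=np.eye(3)-np.outer(d,d);A.append(M);b.append(M@c)
    return np.linalg.lstsq(np.vstack(A),np.hstack(b),rcond=None)[0]
E
python3 - <<'E'
from h import *
for k,a,b,z in(("tang",(334,191.5),(309.8,194.4),.134),("knob",(325.8,204.3),(336.3,193.8),.150),("hub",(324.5,231.5),(353,209.4),.112)):
    print(k,tri([ray("scene",a),ray("side",b)]).round(4),onz("scene",a,z).round(4),onz("side",b,z).round(4))
sc=lambda x,y:(x/4+280,y/4+180)
for n,p in(("boltRN",(60,337)),("boltLN",(256,376)),("boltLF",(310,138)),("boltRF",(136,106)),("bush",(89,240))):print(n,onz("scene",sc(*p),.016 if n!="bush" else .032).round(4))
sd=lambda x,y:((x-400)/3.33+275,y/3.33+180)
for n,p in(("boltRFar",(712,247)),("boltRnear",(438,207)),("bush",(614,222))):print(n,onz("side",sd(*p),.016 if n!="bush" else .032).round(4))
E
```

```text
tang [0.4814 0.055  0.1333] [0.4793 0.0562 0.134 ] [0.4827 0.0509 0.134 ]
knob [0.5443 0.0325 0.1502] [0.542  0.0335 0.15  ] [0.5452 0.0304 0.15  ]
hub [0.5871 0.0299 0.1018] [0.5952 0.0299 0.112 ] [0.5857 0.0168 0.112 ]
boltRN [ 0.6192 -0.0427  0.016 ]
boltLN [0.6492 0.0782 0.016 ]
boltLF [0.4475 0.1285 0.016 ]
boltRF [0.4148 0.0048 0.016 ]
bush [ 0.5541 -0.0257  0.032 ]
boltRFar [ 0.6236 -0.0405  0.016 ]
boltRnear [0.4216 0.0086 0.016 ]
bush [ 0.5518 -0.0281  0.032 ]
```

Everything checks out. The cradle is at about (0.481, 0.053) with the fixture's yaw near -13.5°. The crank axis is at about (0.586, 0.028) and the knob at (0.544, 0.032), so the crank angle is about 0.14 rad. Next I hover over the knob with the fingers closing along cradle y.

```bash
python3 -m inch '[[[0.015,-0.028,0],[0,0,0.01]],[[0.04,-0.078,0],[0,0,0.03]],[[0.067,-0.13,0],[0,0,0.05]],[[0.094,-0.182,0],[0,0,0.07]],[[0.121,-0.234,0],[0,0,0.09]],[[0.148,-0.286,0],[0,0,0.11]],[[0.175,-0.338,0],[0,0,0.13]],[[0.202,-0.39,0],[0,0,0.14]],[[0.229,-0.442,0],[0,0,0.15]],[[0.254,-0.492,0],[0,0,0.16]],[[0.276,-0.536,0],[0,0,0.166]],[[0.292,-0.566,0],[0,0,0.166]]]' 0.05 40
python3 -m inch '[[[0,0,0],[0,0,0]],[[0,0,0],[0,0,0]]]'
python3 - <<'E'
from h import *
p=arm.camera_params("wrist");im=arm.snapshot("wrist")[:,:,::-1];cv2.imwrite('pics/w1.png',im);np.savez('w1.npz',**{k:np.array(v) for k,v in p.items()})
s=arm.state();print(s['t'],s['position'],s['tool_rot'])
E
```

```text
t: 1.65
position: [0.5449, 0.0309, 0.231]
tool_rot: [-180.0, -0.0, 166.6]
ft_force: [-0.8, -0.2, 0.3]
grip_width: 0.585
gripper_force: 0.0
t: 1.9
position: [0.5439, 0.0335, 0.2309]
tool_rot: [180.0, -0.1, 166.7]
ft_force: [-0.1, -0.1, 0.1]
grip_width: 0.581
gripper_force: 0.0
1.95 [0.5438612  0.03384932 0.23102517] [ 1.79991108e+02 -4.08711826e-02  1.66716301e+02]
```

View pics/w1.png

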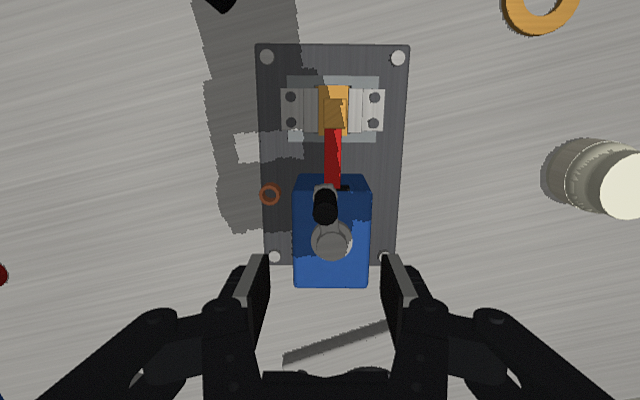

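The wrist view shows the brass block near (333,110), the red tongue at (333,158), the knob top near (325,213) and the hub at (331,241). I'll project these.

```bash
python3 - <<'E'
from h import *
p=dict(np.load('w1.npz'));im=cv2.imread('pics/w1.png')
hsv=cv2.cvtColor(im,cv2.COLOR_BGR2HSV)
m=((hsv[:,:,2]<45)).astype(np.uint8);m[:170]=0;m[235:]=0;m[:,:305]=0;m[:,345:]=0
ys,xs=np.nonzero(m);print('knob px',xs.min(),xs.max(),ys.min(),ys.max())
for y in range(185,230,4):print(y,np.nonzero(m[y])[0][[0,-1]] if m[y].any() else None)
print(onz(0,(325,213),.15,p).round(4),onz(0,(331,241),.112,p).round(4))
b=[onz(0,q,.016,p) for q in((267,57),(398,58),(274,257),(385,257))];print(np.round(b,4), np.mean(b,0))
for a,c in((0,2),(1,3)):print(np.degrees(np.arctan2(*(b[c]-b[a])[1::-1])))
for q in((267,57),(398,58)):pass
c=cv2.resize(im[60:270,260:410],None,fx=2.85,fy=2.85,interpolation=cv2.INTER_CUBIC);cv2.imwrite('pics/c1.png',c)
E
```

```text
knob px 312 344 185 225
185 [341 344]
189 [320 344]
193 [316 334]
197 [315 335]
201 [314 336]
205 [314 336]
209 [313 337]
213 [313 337]
217 [314 336]
221 [316 333]
225 [326 327]
229 None
[0.5436 0.0315 0.15  ] [0.5808 0.0278 0.112 ]
[[ 0.4204  0.0035  0.016 ]
 [ 0.4504  0.126   0.016 ]
 [ 0.6255 -0.0477  0.016 ]
 [ 0.6548  0.0757  0.016 ]] [0.5377599  0.03936695 0.016     ]
-14.015374865738238
-13.837809810210212
```

View pics/c1.png

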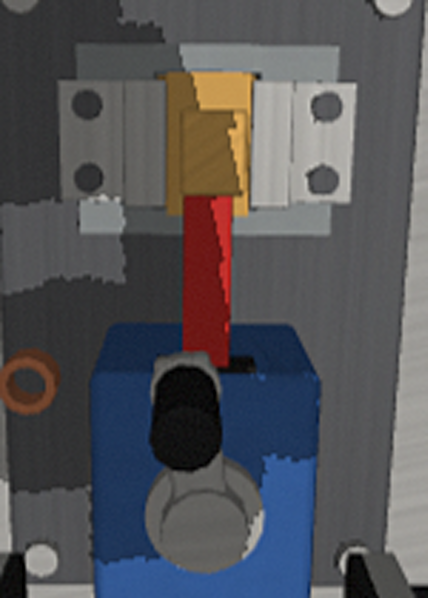

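Yaw is -13.9°, consistent with the earlier estimate. Now I descend over the knob and grip it.

```bash
python3 -m inch '[[[0,-0.001,-0.03],[0,0,-0.01]],[[0,-0.001,-0.06],[0,0,-0.01]],[[0,-0.001,-0.09],[0,0,-0.01]],[[0,-0.001,-0.109],[0,0,-0.01]],[[0,-0.001,-0.109],[0,0,-0.01]]]' 0.05 30
python3 -m inch '[[[0,0,0],[0,0,0]],[[0,0,0],[0,0,0]],[[0,0,0],[0,0,0]],[[0,0,0],[0,0,0]]]' 0.005 30
```

```text
t: 2.58
position: [0.5432, 0.0328, 0.121]
tool_rot: [-180.0, -0.2, 166.1]
ft_force: [-0.3, -0.9, 0.1]
grip_width: 0.588
gripper_force: 0.0
t: 3.08
position: [0.5455, 0.032, 0.1239]
tool_rot: [180.0, 0.1, 166.1]
ft_force: [-1.2, 2.2, 6.1]
grip_width: 0.201
gripper_force: 29.5
```

```bash
python3 - <<'E'
import numpy as np
for t0 in(174.6,354.6):
  a=np.radians(t0);print([[round(.042*(np.cos(a+k*np.pi/12)-np.cos(a)),4),round(.042*(np.sin(a+k*np.pi/12)-np.sin(a)),4)] for k in range(1,13)])
E
```

```text
[[np.float64(0.0004), np.float64(-0.011)], [np.float64(0.0036), np.float64(-0.0214)], [np.float64(0.0095), np.float64(-0.0307)], [np.float64(0.0175), np.float64(-0.0382)], [np.float64(0.0272), np.float64(-0.0433)], [np.float64(0.0379), np.float64(-0.0458)], [np.float64(0.0488), np.float64(-0.0454)], [np.float64(0.0593), np.float64(-0.0421)], [np.float64(0.0686), np.float64(-0.0363)], [np.float64(0.076), np.float64(-0.0283)], [np.float64(0.0812), np.float64(-0.0186)], [np.float64(0.0836), np.float64(-0.0079)]]
[[np.float64(-0.0004), np.float64(0.011)], [np.float64(-0.0036), np.float64(0.0214)], [np.float64(-0.0095), np.float64(0.0307)], [np.float64(-0.0175), np.float64(0.0382)], [np.float64(-0.0272), np.float64(0.0433)], [np.float64(-0.0379), np.float64(0.0458)], [np.float64(-0.0488), np.float64(0.0454)], [np.float64(-0.0593), np.float64(0.0421)], [np.float64(-0.0686), np.float64(0.0363)], [np.float64(-0.076), np.float64(0.0283)], [np.float64(-0.0812), np.float64(0.0186)], [np.float64(-0.0836), np.float64(0.0079)]]
```

Now half a turn in 15° steps.

```bash
python3 -m inch '[[[0.0004,-0.011,0],[0,0,0]],[[0.0036,-0.0214,0],[0,0,0]],[[0.0095,-0.0307,0],[0,0,0]],[[0.0175,-0.0382,0],[0,0,0]],[[0.0272,-0.0433,0],[0,0,0]],[[0.0379,-0.0458,0],[0,0,0]]]'
python3 -m inch '[[[0.0109,0.0004,0],[0,0,0]],[[0.0214,0.0037,0],[0,0,0]],[[0.0307,0.0095,0],[0,0,0]],[[0.0381,0.0175,0],[0,0,0]],[[0.0433,0.0272,0],[0,0,0]],[[0.0457,0.0379,0],[0,0,0]],[[0.0457,0.0379,0],[0,0,0]]]'
```

```text
t: 3.82
position: [0.5834, -0.013, 0.1238]
tool_rot: [179.8, 0.1, 166.1]
ft_force: [-0.8, 8.7, 8.1]
grip_width: 0.2
gripper_force: 29.9
t: 4.7
position: [0.6292, 0.0244, 0.1239]
tool_rot: [180.0, 0.1, 166.1]
ft_force: [-1.4, 2.4, 6.7]
grip_width: 0.195
gripper_force: 29.8
```

```bash
python3 -m inch '[[[-0.0004,0.011,0],[0,0,0]],[[-0.0036,0.0214,0],[0,0,0]],[[-0.0095,0.0307,0],[0,0,0]],[[-0.0175,0.0382,0],[0,0,0]],[[-0.0272,0.0433,0],[0,0,0]],[[-0.0379,0.0458,0],[0,0,0]],[[-0.0488,0.0454,0],[0,0,0]],[[-0.0593,0.0421,0],[0,0,0]],[[-0.0686,0.0363,0],[0,0,0]],[[-0.076,0.0283,0],[0,0,0]],[[-0.0812,0.0186,0],[0,0,0]],[[-0.0836,0.0079,0],[0,0,0]]]'
python3 -m inch '[[[0.0004,-0.011,0],[0,0,0]],[[0.0036,-0.0214,0],[0,0,0]],[[0.0095,-0.0307,0],[0,0,0]],[[0.0175,-0.0382,0],[0,0,0]],[[0.0272,-0.0433,0],[0,0,0]],[[0.0379,-0.0458,0],[0,0,0]],[[0.0488,-0.0454,0],[0,0,0]],[[0.0593,-0.0421,0],[0,0,0]],[[0.0686,-0.0363,0],[0,0,0]],[[0.076,-0.0283,0],[0,0,0]],[[0.0812,-0.0186,0],[0,0,0]],[[0.0836,-0.0079,0],[0,0,0]]]'
python3 -m inch '[[[-0.0004,0.011,0],[0,0,0]],[[-0.0036,0.0214,0],[0,0,0]],[[-0.0095,0.0307,0],[0,0,0]],[[-0.0175,0.0382,0],[0,0,0]],[[-0.0272,0.0433,0],[0,0,0]],[[-0.0379,0.0458,0],[0,0,0]],[[-0.0488,0.0454,0],[0,0,0]],[[-0.0593,0.0421,0],[0,0,0]],[[-0.0686,0.0363,0],[0,0,0]],[[-0.076,0.0283,0],[0,0,0]],[[-0.0812,0.0186,0],[0,0,0]],[[-0.0836,0.0079,0],[0,0,0]]]'
```

```text
t: 6.2
position: [0.5454, 0.0325, 0.1238]
tool_rot: [179.9, 0.2, 166.1]
ft_force: [3.3, 2.6, 6.2]
grip_width: 0.201
gripper_force: 29.8
t: 7.7
position: [0.6291, 0.0238, 0.1238]
tool_rot: [-179.9, 0.2, 166.1]
ft_force: [-1.3, -3.1, 9.1]
grip_width: 0.203
gripper_force: 30.0
t: 9.2
position: [0.5453, 0.0325, 0.1238]
tool_rot: [179.9, 0.2, 166.1]
ft_force: [4.2, 2.6, 6.0]
grip_width: 0.195
gripper_force: 29.8
```

Two turns are done with low forces. I release, rise, and look at the tongue and tang from above.

```bash
python3 -m inch '[[[0,0,0],[0,0,0]],[[0,0,0],[0,0,0]],[[0,0,0],[0,0,0]],[[0,0,0.03],[0,0,0]],[[0,0,0.06],[0,0,0]],[[-0.02,0,0.09],[0,0,0]],[[-0.03,0,0.1],[0,0,0]],[[-0.03,0,0.1],[0,0,0]],[[-0.03,0,0.1],[0,0,0]]]' 0.05 30
python3 - <<'E'
from h import *
p=arm.camera_params("wrist");im=arm.snapshot("wrist")[:,:,::-1];np.savez('w2.npz',**{k:np.array(v) for k,v in p.items()});cv2.imwrite('pics/w2.png',im)
a=arm.snapshot("scene")[:,:,::-1];b=arm.snapshot("side")[:,:,::-1];cv2.imwrite('pics/s2.png',a);cv2.imwrite('pics/d2.png',b)
o=np.zeros((600,800,3),np.uint8)
w=cv2.resize(im[20:270,230:430],(480,600),interpolation=cv2.INTER_CUBIC);o[:,:480]=w
o[:300,480:]=cv2.resize(a[180:254,290:369],(320,300),interpolation=cv2.INTER_CUBIC);o[300:,480:]=cv2.resize(b[185:260,290:370],(320,300),interpolation=cv2.INTER_CUBIC)
cv2.imwrite('pics/c2.png',o);print(arm.state()['position'])
E
```

```text
t: 10.32
position: [0.5139, 0.0321, 0.2208]
tool_rot: [-180.0, -0.1, 166.1]
ft_force: [-0.2, -0.9, 0.0]
grip_width: 0.582
gripper_force: 0.0
[0.51411378 0.03205078 0.22102653]
```

View pics/c2.png

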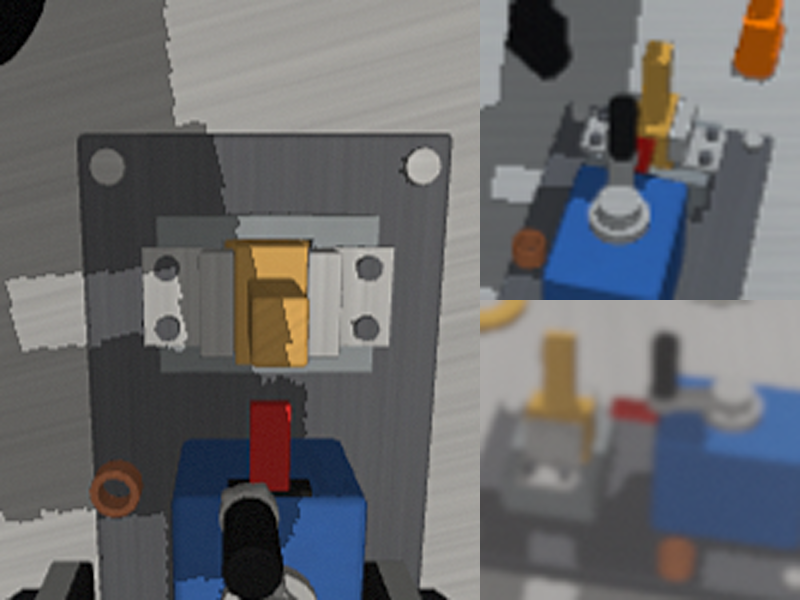

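The tongue is clear of the block. The tang's top face is centred at about wrist pixel (346.3,157.5).

```bash
python3 - <<'E'
from h import *
p=dict(np.load('w2.npz'))
print(onz(0,(346.3,157.5),.134,p))
# neck top face centre at z=.080: crop x236-309 y240-365ish
f=lambda x,y:(x/2.4+230,y/2.4+20)
print([onz(0,f(*q),.134,p).round(4) for q in((250,296),(308,296),(250,365),(308,365))])
print('neck top -x edge mid',onz(0,f(273,241),.080,p),'trough L/R keepers',onz(0,f(201,300),.078,p),onz(0,f(341,300),.078,p))
E
```

```text
[0.480687   0.05296226 0.134     ]
[array([0.4695, 0.0473, 0.134 ]), array([0.4734, 0.0628, 0.134 ]), array([0.4884, 0.0427, 0.134 ]), array([0.4924, 0.0587, 0.134 ])]
neck top -x edge mid [0.46038347 0.0588142  0.08      ] trough L/R keepers [0.47381237 0.03037282 0.078     ] [0.48543372 0.07715169 0.078     ]
```

```bash
python3 -m inch '[[[-0.015,0.01,0],[0,0,0]],[[-0.033,0.021,0],[0,0,0]],[[-0.033,0.021,-0.02],[0,0,0]],[[-0.033,0.021,-0.05],[0,0,0]],[[-0.033,0.021,-0.08],[0,0,0]],[[-0.033,0.021,-0.11],[0,0,0]],[[-0.033,0.021,-0.124],[0,0,0]],[[-0.033,0.021,-0.124],[0,0,0]]]' 0.05 30
python3 -m inch '[[[0,0,0],[0,0,0]],[[0,0,0],[0,0,0]],[[0,0,0],[0,0,0]],[[0,0,0],[0,0,0]],[[0,0,0],[0,0,0]]]' 0.004 80
```

```text
t: 11.48
position: [0.4805, 0.0534, 0.0976]
tool_rot: [-180.0, -0.1, 166.1]
ft_force: [0.4, 0.1, -0.1]
grip_width: 0.584
gripper_force: 0.0
t: 12.1
position: [0.4827, 0.0537, 0.0999]
tool_rot: [179.9, 0.2, 166.1]
ft_force: [0.5, 4.3, 5.0]
grip_width: 0.173
gripper_force: 78.5
```

The tang is gripped. Now I lean it towards +y about the foot axis.

```bash
python3 -m inch '[[[0.0005,0.0021,0],[-0.039,0.010,0]],[[0.001,0.0042,-0.0002],[-0.078,0.019,0]],[[0.0016,0.0063,-0.0004],[-0.117,0.029,0]],[[0.0021,0.0084,-0.0007],[-0.155,0.038,0]],[[0.0023,0.0095,-0.0009],[-0.175,0.043,0]],[[0.0023,0.0095,-0.0009],[-0.175,0.043,0]],[[0.0023,0.0095,-0.0009],[-0.175,0.043,0]]]'
python3 - <<'E'
from h import *
from scipy.spatial.transform import Rotation as R
s=arm.state();z=R.from_euler('xyz',s['tool_rot'],degrees=True).as_matrix()[:,2];print(s['position'],s['ft_force'],s['torque'],np.arccos(-z[2]))
E
```

```text
t: 12.98
position: [0.4852, 0.0627, 0.0992]
tool_rot: [-169.7, 0.2, 166.1]
ft_force: [-1.1, 1.3, 5.4]
grip_width: 0.173
gripper_force: 78.9
[0.48520569 0.06271757 0.09918674] [-1.09988296  1.34282061  5.44808748] [0.75610376 0.08449434 0.05494947] 0.178999240665092
```

It leaned 0.179 rad with the expected moment of about 0.75 N m. Now the other side.

```bash
python3 -m inch '[[[-0.0008,-0.0032,0.0005],[0.058,-0.014,0]],[[-0.0015,-0.0063,0.0008],[0.117,-0.029,0]],[[-0.0023,-0.0095,0.0009],[0.175,-0.043,0]],[[-0.0031,-0.0127,0.0008],[0.233,-0.057,0]],[[-0.0038,-0.0158,0.0005],[0.291,-0.072,0]],[[-0.0046,-0.019,0],[0.35,-0.086,0]],[[-0.0046,-0.019,0],[0.35,-0.086,0]],[[-0.0046,-0.019,0],[0.35,-0.086,0]]]'
python3 - <<'E'
from h import *
s=arm.state();print(s['position'],s['ft_force'],s['torque'])
o=np.hstack([cv2.resize(arm.snapshot(n)[180:255,285:365,::-1],(400,375),interpolation=cv2.INTER_CUBIC) for n in("scene","side")]);cv2.imwrite('pics/c3.png',o)
E
```

```text
t: 13.98
position: [0.4807, 0.0448, 0.0989]
tool_rot: [169.4, 0.2, 166.0]
ft_force: [4.0, 9.1, 2.1]
grip_width: 0.177
gripper_force: 78.5
[0.48065835 0.044822   0.09891167] [4.00215596 9.10224173 2.09838736] [ 1.60911857 -0.74999902 -0.05338321]
```

View pics/c3.png

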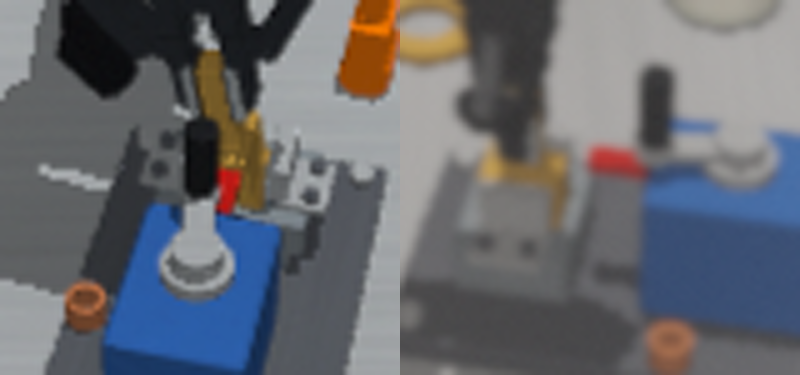

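The block is leaned clearly to the -y side, to the left in the scene view, and still held. I bring it upright, then lift a few mm and check the force.

```bash
python3 -m inch '[[[0.0008,0.0032,0.0005],[-0.058,0.014,0]],[[0.0015,0.0063,0.0008],[-0.117,0.029,0]],[[0.0023,0.0095,0.0009],[-0.175,0.043,0]],[[0.0023,0.0095,0.0009],[-0.175,0.043,0]],[[0.0023,0.0095,0.0009],[-0.175,0.043,0]]]'
python3 -m inch '[[[0,0,0.002],[0,0,0]],[[0,0,0.004],[0,0,0]],[[0,0,0.006],[0,0,0]],[[0,0,0.006],[0,0,0]]]'
```

```text
t: 14.7
position: [0.4829, 0.0536, 0.0999]
tool_rot: [179.8, 0.2, 166.1]
ft_force: [0.8, 4.2, 5.9]
grip_width: 0.176
gripper_force: 79.5
t: 15.2
position: [0.4811, 0.0534, 0.1031]
tool_rot: [179.9, 0.0, 166.0]
ft_force: [5.2, 3.8, -7.8]
grip_width: 0.175
gripper_force: 78.1
```

```bash
python3 -m inch '[[[0,0,0.002],[0,0,0]],[[0,0,0.004],[0,0,0]],[[0,0,0.007],[0,0,0]],[[0,0,0.01],[0,0,0]],[[0,0,0.01],[0,0,0]]]'
```

```text
t: 15.82
position: [0.4811, 0.0529, 0.1138]
tool_rot: [180.0, -0.0, 166.1]
ft_force: [3.2, 1.4, -7.6]
grip_width: 0.177
gripper_force: 78.5
```

```bash
python3 -m inch '[[[0,0,0.006],[0,0,0]],[[0,0,0.013],[0,0,0]],[[0,0,0.021],[0,0,0]],[[0,0,0.03],[0,0,0]],[[0,0,0.039],[0,0,0]],[[0,0,0.047],[0,0,0]],[[0,0,0.053],[0,0,0]],[[0,0,0.056],[0,0,0]],[[0,0,0.056],[0,0,0]],[[0,0,0.056],[0,0,0]],[[0,0,0.056],[0,0,0]],[[0,0,0.056],[0,0,0]]]'
python3 - <<'E'
from h import *
o=np.hstack([cv2.resize(arm.snapshot(n)[160:260,265:365,::-1],(400,400),interpolation=cv2.INTER_CUBIC) for n in("scene","side")]);cv2.imwrite('pics/c4.png',o)
s=arm.state();print(s['position'],s['ft_force'],s['qd'])
E
```

```text
t: 17.32
position: [0.4813, 0.053, 0.1701]
tool_rot: [-180.0, -0.0, 166.1]
ft_force: [0.7, -0.2, -4.4]
grip_width: 0.173
gripper_force: 79.2
[0.48136542 0.05300808 0.17021026] [-1.3192756   0.12412533 -4.50960324] [-0.04948021 -0.12367324 -0.03051803 -0.0454126  -0.12858616  0.09847386]
```

View pics/c4.png

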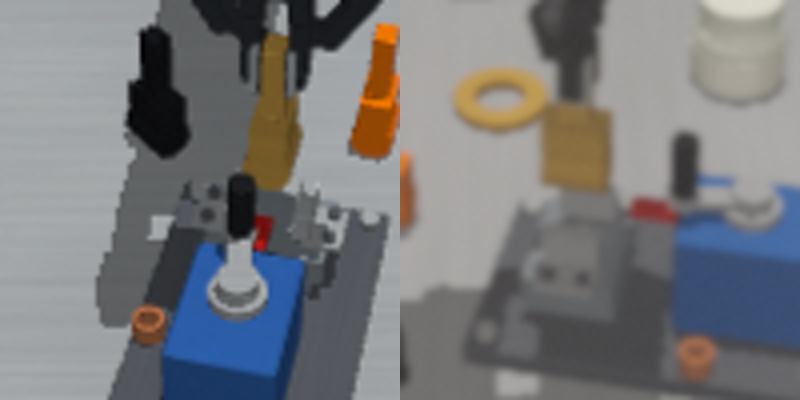

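The block hangs clear above the keepers, tilted about 0.05 rad at most, with the bystanders in place. The measured pad displacement with the foot seated implies leans of about 0.17 rad each way. The block came free at about its own weight, so both keepers are back. I hand the job in.

```bash
python3 -m inch '[[[0,0,0],[0,0,0]],[[0,0,0],[0,0,0]],[[0,0,0],[0,0,0]],[[0,0,0],[0,0,0]]]' && python3 -c "
from station import arm
print(arm.close_job())"
```

```text
t: 17.92
position: [0.4814, 0.053, 0.1703]
tool_rot: [-180.0, 0.0, 166.1]
ft_force: [0.9, 0.8, -4.3]
grip_width: 0.18
gripper_force: 79.2
the job is handed in; nothing more can be done
None
```

I handed the job in at about 18 s; the hand-in gave no verdict. The crank is wound two turns and the tongue is clear of the block. The block was rocked about 0.17 rad to each side and came free, and it is held still, roughly 20 mm above the keepers over the cradle. The keeper slides were not measured directly; I judged them from the lean and from the block lifting at about its own weight.

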